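# Roll the fallen spice jar back onto the shelf line

### The job

A small glass jar with a white lid has fallen on its side on the cupboard shelf. With the fingertips, gently push its upper side so that it rolls across the liner, without picking it up, standing it up or just sliding it, until it lies at rest along the red line, its middle over the line and neither end sticking out past the line's ends, so that the door rack's bins clear it. Leave the ramekin, the pink spoon and the snack box where they are.

Things in the scene. Friction and masses are not known exactly. Their poses are not given: they have to be found in the camera images.
- jar: Glass jar lying on its side: plain smooth cylinder (friction about 0.4), 44 mm across, 90 mm long, brown band round it and white lid at its +x end; 110 g. Origin mid-axis, 22 mm above the liner; x along its axis, y, z turn as it rolls (z up at first). Starts 110 to 155 mm from the line, either side, within 0.08 rad of parallel. After a slow push (under 50 mm/s) it runs on a few mm.
- liner: Grey-green shelf liner fixed on the beige shelf, 520 x 500 mm (x, y) and 2 mm thick, its top 2 mm above the shelf (z = 0.002). Origin under its centre. The red line is printed on it through the centre.
- line (a point): Middle of the red line, on the liner's top face. The line is flat, 200 mm long and 8 mm wide, along this point's x axis; the jar must roll along this point's y axis (either way) to reach it.
- ramekin: White ceramic ramekin, 70 mm across the rim and 40 mm tall, loose, standing on the other side of the line from the jar, 110 to 155 mm from the line. Origin at the centre of its underside.
- spoon: Pink silicone spoon 170 mm long and low, loose, lying flat on the liner across the robot's side of the work, about 155 mm from the line's middle. Its x axis runs along the handle towards the bowl.
- snack_box: Light blue plastic snack box with a white lid and pink latches, 84 x 144 mm (x, y) and 44 mm tall, loose, about 190 mm from the line's middle on the side away from the robot. Origin at the centre of its underside.
There are look-alikes about, which are no part of the job. Of the things that look like the jar, the smallest one is meant.

How it is judged:
By the outcome, as a careful person would: the job done as asked, in the order asked, and still so for the second after the job is handed in, with the robot touching nothing.
It also fails if it takes over 42 s, if anything falls off the work surface, if the arm or the gripper's body presses on something with over 40 N, if the wrist force passes 120 N, or if a joint passes its speed limit or range.

### The arm

A 7-joint arm with a two-finger parallel gripper is mounted at the origin on the work surface. World frame = base frame: x ahead of the robot, y to its left, z up, the work surface at z = 0. Lengths are in m, angles in rad, forces in N, time in s.
With the tool pointing down it reaches from about 0.4 to 0.85 m from the base axis. Payload 4.5 kg.
Tool frame: the origin (TCP) lies at the very end of the fingers, on their centre line; the grasp point (between the pads) lies 19 mm behind it; z points along the fingers, x is the direction in which the jaws open and shut, and the axes are right-handed (so a half turn about z gives the same grasp; the last joint's range is limited). The gripper opens to 88 mm and grips with 3 to 60 N. Pads are 18 mm wide; open, the fingers measure 123 mm over their backs; the gripper's body (75 mm by 187 mm) begins 45 mm behind the grasp point.
Start: joints at [1.23, 0.689, -0.195, 1.565, 0.157, 0.902, -0.215], TCP at [0.229, -0.582, 0.205] pointing down, gripper open.
Joint ranges: [-3.01, 3.01], [-0.46, 2.08], [-1.47, 1.51], [0.13, 2.56], [-1, 4.14], [0.04, 2.09], [-2.66, 2.66]. Speed limits (rad/s): [2.57, 2.57, 3.14, 3.14, 3.14, 3.14, 3.14].

### API

Orientations are given as a unit quaternion [x, y, z, w].
In Python, from plant import * gives the robot as it stands.
- The arm moves only by the tool apply_moves, never from a script. Its argument "series" is a list of rows, each an object of numbers: "x", "y", "z": the shift along the tool's x, y, z in units of 80 cm (1.0 is 80 cm); "wx", "wy", "wz": the turn, a rotation vector about the tool's x, y, z in units of pi rad (1.0 is pi rad); "fingers": the opening, from -1 (shut) to 1 (fully open), so that 0 is half open. In form: [{"x": .., "y": .., "z": .., "wx": .., "wy": .., "wz": .., "fingers": ..}, ...]. A call has 1 to 8 rows; each row shifts and turns the pose as measured when the row begins, along the tool's axes as they then stand; what a row does not reach is not made up. A row lasts 1/8 s, in which the tool goes at most 62.5 mm and 10.7 degrees, less where a joint would pass 70% of its speed; a pose out of reach is approached as far as the arm can. A call with a number of a shift or a turn outside -1 to 1 is refused whole. A call with a gripper value outside its range is refused whole. The fingers move at their own pace and stop on an object; "force" is the grip in N (left out, the last holds). Time passes only in rows, so rows that do not move let the fingers close. It gives the time, the measured TCP pose, the force and the opening at its end, in the units of the state.
- get_state(): the state, without advancing time (a new reading comes with each control period).
- snapshot(name): name is "side" or "top"; returns (picture, depth): 420x560x3 uint8, red, green, blue; 420x560 float32, m along the optical axis (not along the pixel's ray), 0 where there is no reading.
- camera_model(name): a dict with "camera_matrix" (3x3 intrinsics, pixels), "dist_coeffs" ([k1, k2, p1, p2, k3] as OpenCV has them; the pictures are not rectified), "world_from_camera" (4x4, takes a point from camera to world coordinates). Camera axes: x right, y up, looking along -z (the intrinsics and any distortion apply to the point x, -y, -z); pixel columns grow to the right and rows downward; lengths in m; the calibration is good to about 2 mm. A picture is of the moment at which its call begins. camera_model takes no time and is no camera call.
- finish_job(): hands the job in, once; it reports no verdict.
The state is a dict: "clock": time; "q": joint angles; "qd": joint speeds; "joint_torque": joint torques, N m; "tool_pos": TCP position; "eef_rot": TCP orientation; "contact_force": force on the tool from outside, world axes, zero at the start; "moment": the same for the moment, N m; "opening": opening from 0.0 (shut) to 1.0 (fully open).
Only numpy, scipy, OpenCV 4.12 (cv2) and the standard library are available. Lean on these libraries where they do the work, as an engineer would, in place of code of your own. Each camera call takes 0.05 s, during which the arm holds its last target. There are 200 camera calls.

## Working session

There is one attempt and no reset: what is moved stays moved. The work goes in short steps, Python scripts to look and compute and a tool call to move; the robot and the scene stay as the last step left them, time stands still between calls to the robot, and variables do not carry over. Pictures are saved under pics/ and viewed, about 8 in all and at most 12, crops included, and the job is handed in when it is done.

Besides the shell and the picture viewer there is one more tool, called after "Emit:" in YAML: its name, and indented under it one key for each argument. apply_moves: Moves the arm, as the interface text tells. Its arguments: {"type":"object","properties":{"series":{"type":"array","items":{"type":"object","properties":{"x":{"type":"number"},"y":{"type":"number"},"z":{"type":"number"},"wx":{"type":"number"},"wy":{"type":"number"},"wz":{"type":"number"},"fingers":{"type":"number"}}}},"force":{"type":"number"}},"required":["series"]}

```bash
ls; mkdir -p pics; cat > h.py <<'E'
from plant import *
import numpy as np, cv2
def snap(n,name=None):
    p,d=snapshot(n)
    if name: cv2.imwrite('pics/%s.png'%name,p[:,:,::-1])
    return p,d
def ray(n,uv,z):
    m=camera_model(n);K=np.array(m['camera_matrix']);T=np.array(m['world_from_camera'])
    u=cv2.undistortPoints(np.array(uv,float).reshape(-1,1,2),K,np.array(m['dist_coeffs'],float)).reshape(-1,2)
    r=np.c_[u[:,0],-u[:,1],-np.ones(len(u))]@T[:3,:3].T
    o=T[:3,3]; return o+r*((z-o[2])/r[:,2])[:,None]
def cloud(n,d):
    m=camera_model(n);K=np.array(m['camera_matrix']);T=np.array(m['world_from_camera'])
    h,w=d.shape;g=np.stack(np.meshgrid(np.arange(w),np.arange(h)),-1).reshape(-1,1,2).astype(float)
    u=cv2.undistortPoints(g,K,np.array(m['dist_coeffs'],float)).reshape(-1,2)
    z=d.reshape(-1,1);P=np.c_[u[:,:1]*z,-u[:,1:]*z,-z]
    return (P@T[:3,:3].T+T[:3,3]).reshape(h,w,3)
E
python3 - <<'E'
from h import *
for n in('top','side'):
    snap(n,n+'0'); m=camera_model(n); print(n,np.round(m['world_from_camera'],3),np.round(m['camera_matrix'],1),m['dist_coeffs'])
print(get_state())
E
```

```text
pics
top [[-0.017  0.975 -0.223  0.398]
 [-1.    -0.018 -0.002  0.1  ]
 [-0.006  0.223  0.975  0.928]
 [ 0.     0.     0.     1.   ]] [[455.5   0.  278.2]
 [  0.  455.5 214.7]
 [  0.    0.    1. ]] [-0.11634351  0.          0.          0.          0.        ]
side [[ 0.967  0.157 -0.2    0.402]
 [-0.254  0.542 -0.801 -0.57 ]
 [-0.017  0.825  0.564  0.533]
 [ 0.     0.     0.     1.   ]] [[489.5   0.  279. ]
 [  0.  489.5 215. ]
 [  0.    0.    1. ]] [-0.10781839  0.          0.          0.          0.        ]
{'clock': 0.1, 'q': array([ 1.22979747,  0.68992217, -0.19451631,  1.56624541,  0.15728922,
        0.90250637, -0.21515689]), 'qd': array([-0.00049631, -0.00180386, -0.00173123, -0.00206442, -0.00057325,
       -0.00051623,  0.00241421]), 'joint_torque': array([-3.23367974e-03, -5.28495741e+01, -1.27162144e+00, -1.53835326e+01,
       -5.25339448e-02,  2.00890863e-03,  2.08298479e-05]), 'tool_pos': array([ 0.22852672, -0.58104048,  0.20447499]), 'eef_rot': array([ 8.26466618e-01, -5.62985092e-01, -7.30218923e-04, -4.26913550e-04]), 'contact_force': array([ 0.19906767,  0.19810561, -0.08641793]), 'moment': array([0.00881028, 0.00765372, 0.06059867]), 'opening': 1.0011105089756065}
```

View pics/top0.png

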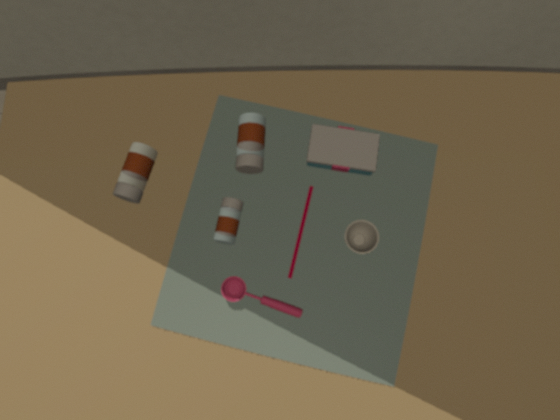

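View pics/side0.png

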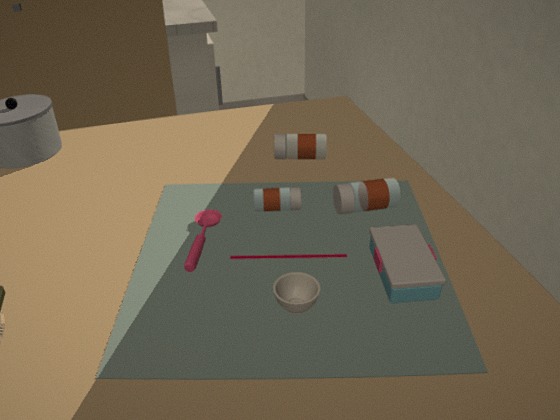

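Top view: three jar look-alikes at (228,220), (250,142) and (135,172). The smallest is (228,220). The red line runs (311,187)–(290,277), the ramekin is at (362,237), the spoon at (234,290)–(300,312) and the box at (343,148).

```bash
cat > meas.py <<'E'
from h import *
def line(p):
    hsv=cv2.cvtColor(p,cv2.COLOR_RGB2HSV)
    m=(((hsv[...,0]>168)|(hsv[...,0]<6))&(hsv[...,1]>150)&(hsv[...,2]>60)).astype(np.uint8)
    n,l,s,c=cv2.connectedComponentsWithStats(m)
    return l,s
def jar(n,d,c,r=.075):
    """c: rough xy; returns jar centre, axis, extents from the depth points of the upper surface"""
    P=cloud(n,d);k=(d>0)&(P[...,2]>.012)&(P[...,2]<.06)&(np.hypot(P[...,0]-c[0],P[...,1]-c[1])<r)
    return P[k],k
def box(Q):
    (c,s,a)=cv2.minAreaRect(Q[:,:2].astype(np.float32)*1000)
    b=cv2.boxPoints((c,s,a));e=[b[1]-b[0],b[2]-b[1]];i=int(np.linalg.norm(e[1])>np.linalg.norm(e[0]))
    ax=e[i]/np.linalg.norm(e[i]); ax=ax*np.sign(ax[0])
    return np.array(c)/1000,np.round(s,1),ax,Q[:,2].max()
E
python3 - <<'E'
from meas import *
for n,g in(('top',[(228,220),(250,142),(135,172)]),('side',[(278,199),(366,196),(300,147)])):
    p,d=snap(n); l,s=line(p)
    for i in range(1,len(s)):
        if s[i,4]<60: continue
        v,u=np.nonzero(l==i); R=ray(n,np.c_[u,v],.002); c,sz,ax,_=box(R); print(n,s[i],c,sz,ax)
    for q in g:
        c=ray(n,[q],.03)[0]; Q,k=jar(n,d,c); print(n,q,c[:2]); print('  box',box(Q),len(Q),np.percentile(Q[:,2],98))
    if n=='top':
        for q in[(362,237),(343,148),(266,300)]:
            print(q,ray(n,[q],.03)[0][:2])
        cv2.imwrite('pics/c1.png',cv2.resize(p[80:330,100:400,::-1],None,fx=2.4,fy=2.4,interpolation=2))
E
```

```text
top [289 187  23  91 240] [0.5745343  0.05660062] [  5.4 195. ] [ 0.96691704 -0.25509143]
top [223 278  22  21 206] [0.45967993 0.19483788] [42.7 40.2] [0.01339312 0.9999103 ]
top [279 302  22  13  65] [0.41672705 0.08407005] [45.9 12.9] [0.38632932 0.92236096]
top (228, 220) [0.59436891 0.20343537]
  box (array([0.59455011, 0.20333862]), array([44.5, 91. ]), array([ 0.97696054, -0.21342002], dtype=float32), np.float64(0.04840739632746327)) 1000 0.046645779669983935
top (250, 142) [0.76176454 0.15846583]
  box (array([0.75864142, 0.15700281]), array([ 58.1, 117.7]), array([ 0.99795634, -0.0638993 ], dtype=float32), np.float64(0.05999867981149953)) 1541 0.05963681483716565
top (135, 172) [0.70101182 0.40067357]
  box (array([0.69950299, 0.39991278]), array([ 58.6, 119.3]), array([ 0.9533101, -0.3019932], dtype=float32), np.float64(0.059934591541002336)) 1633 0.05830228190464468
(362, 237) [ 0.5544092  -0.06558007]
(343, 148) [ 0.74471666 -0.03692165]
(266, 300) [0.4334724  0.12849457]
side [185 211  36  60 367] [0.43113525 0.15257582] [177.6  46.6] [0.374923  0.9270559]
side [374 249   8  23  79] [0.71685156 0.00672709] [58.3 10.6] [0.25242975 0.96761525]
side [231 254 116   5 267] [0.57394086 0.05782654] [  6.5 197.4] [ 0.96802104 -0.2508692 ]
side (278, 199) [0.59201042 0.19615056]
  box (array([0.5915874 , 0.19862389]), array([38.9, 89.8]), array([ 0.97240335, -0.23330605], dtype=float32), np.float64(0.04948668327114181)) 1048 0.04855491336441736
side (366, 196) [0.75757698 0.15935702]
  box (array([0.75599628, 0.15357391]), array([ 54.5, 120.7]), array([ 0.9975647 , -0.06974749], dtype=float32), np.float64(0.05999802950906585)) 1794 0.05965605889681826
side (300, 147) [0.69612975 0.39631247]
  box (array([0.69462268, 0.39177896]), array([ 45.6, 113.9]), array([ 0.9585143 , -0.28504455], dtype=float32), np.float64(0.05994580111653658)) 1226 0.05866776951305272
```

View pics/c1.png

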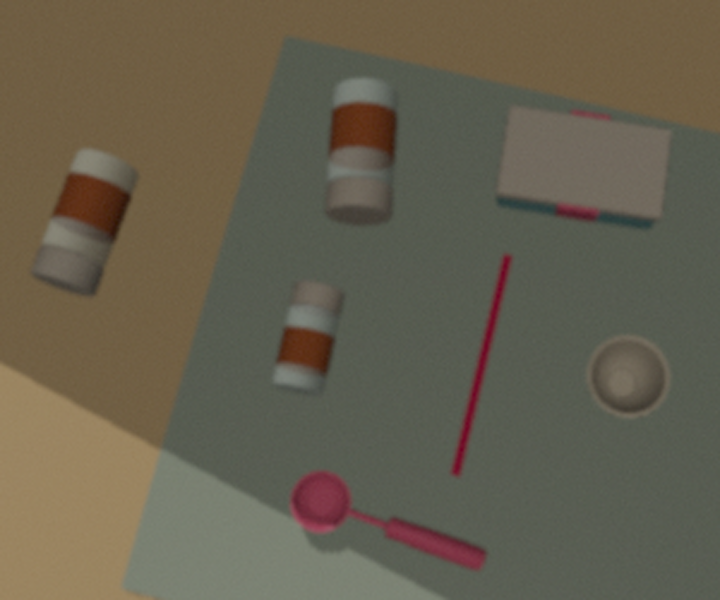

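Chosen jar measures 44.5 × 91 mm with its top at about 0.046; the other two are about 58 × 118. It is 146 mm from the line on the +y side, so I'll push it along tool +y with two spread fingertips. First, the approach.

Emit:
apply_moves:
  series:
    - {"x":-0.044,"y":-0.064,"fingers":-0.1}
    - {"x":-0.044,"y":-0.064,"fingers":-0.1}
    - {"x":-0.044,"y":-0.064,"fingers":-0.1}
    - {"x":-0.044,"y":-0.064,"fingers":-0.1}
    - {"x":-0.044,"y":-0.064,"fingers":-0.1}
    - {"x":-0.044,"y":-0.064,"fingers":-0.1}
    - {"x":-0.044,"y":-0.064,"fingers":-0.1}
    - {"x":-0.044,"y":-0.064,"fingers":-0.1}

```text
schema error: expected keys x, y, z, wx, wy, wz, fingers
```

```bash
cat > go.py <<'E'
import sys
from h import *
from scipy.spatial.transform import Rotation as R
def go(x,y,z,yaw=-0.256):
    s=get_state();r=R.from_quat(s['eef_rot']);p=s['tool_pos']
    X=np.array([np.cos(yaw),np.sin(yaw),0]);Z=np.array([0,0,-1.]);t=R.from_matrix(np.c_[X,np.cross(Z,X),Z])
    rv=(r.inv()*t).as_rotvec()
    d=np.array([x,y,z])-p
    print('clk',s['clock'],'pos',p.round(4),'F',s['contact_force'].round(1),'op',round(s['opening'],3))
    print('shift now-axes',(r.inv().apply(d)/.8).round(4),'after-turn axes',(t.inv().apply(d)/.8).round(4),'turn',(rv/np.pi).round(4))
if __name__=='__main__': go(*map(float,sys.argv[1:]))
E
python3 go.py 0.6055 0.2465 0.15
```

```text
clk 0.2 pos [ 0.2287 -0.5813  0.2047] F [-0.2 -1.  -0.2] op 1.0
shift now-axes [-0.7903 -0.8172  0.0692] after-turn axes [ 0.1937 -1.1203  0.0684] turn [-1.000e-04  3.000e-04 -2.992e-01]
```

Emit:
apply_moves:
  series:
    - {"x":-0.044,"y":-0.064,"z":0,"wx":0,"wy":0,"wz":0,"fingers":-0.1}
    - {"x":-0.044,"y":-0.064,"z":0,"wx":0,"wy":0,"wz":0,"fingers":-0.1}
    - {"x":-0.044,"y":-0.064,"z":0,"wx":0,"wy":0,"wz":0,"fingers":-0.1}
    - {"x":-0.044,"y":-0.064,"z":0,"wx":0,"wy":0,"wz":0,"fingers":-0.1}
    - {"x":-0.044,"y":-0.064,"z":0,"wx":0,"wy":0,"wz":0,"fingers":-0.1}
    - {"x":-0.044,"y":-0.064,"z":0,"wx":0,"wy":0,"wz":0,"fingers":-0.1}
    - {"x":-0.044,"y":-0.064,"z":0,"wx":0,"wy":0,"wz":0,"fingers":-0.1}
    - {"x":-0.044,"y":-0.064,"z":0,"wx":0,"wy":0,"wz":0,"fingers":-0.1}

```text
clock: 1.2
tool_pos: [0.5088, -0.1718, 0.2028]
eef_rot: [0.823, -0.568, 0.001, 0.001]
contact_force: [0.6, 0.0, 0.3]
opening: 0.454
```

```bash
python3 go.py 0.6055 0.2465 0.15
```

```text
clk 1.2 pos [ 0.5088 -0.1718  0.2028] F [0.6 0.  0.3] op 0.454
shift now-axes [-0.4466 -0.298   0.0644] after-turn axes [-0.0155 -0.5365  0.066 ] turn [ 0.0008 -0.0006 -0.3034]
```

Emit:
apply_moves:
  series:
    - {"x":-0.056,"y":-0.037,"z":0,"wx":0,"wy":0,"wz":-0.038,"fingers":-0.1}
    - {"x":-0.051,"y":-0.044,"z":0,"wx":0,"wy":0,"wz":-0.038,"fingers":-0.1}
    - {"x":-0.046,"y":-0.049,"z":0,"wx":0,"wy":0,"wz":-0.038,"fingers":-0.1}
    - {"x":-0.039,"y":-0.054,"z":0,"wx":0,"wy":0,"wz":-0.038,"fingers":-0.1}
    - {"x":-0.032,"y":-0.059,"z":0,"wx":0,"wy":0,"wz":-0.038,"fingers":-0.1}
    - {"x":-0.025,"y":-0.062,"z":0,"wx":0,"wy":0,"wz":-0.038,"fingers":-0.1}
    - {"x":-0.017,"y":-0.065,"z":0,"wx":0,"wy":0,"wz":-0.038,"fingers":-0.1}
    - {"x":-0.009,"y":-0.066,"z":0,"wx":0,"wy":0,"wz":-0.038,"fingers":-0.1}

```text
clock: 2.2
tool_pos: [0.6045, 0.2612, 0.2009]
eef_rot: [0.994, -0.111, 0.001, 0.002]
contact_force: [1.1, 0.2, -0.2]
opening: 0.456
```

```bash
python3 go.py 0.6055 0.2465 0.032
```

```text
clk 2.2 pos [0.6045 0.2612 0.2009] F [ 1.1  0.2 -0.2] op 0.456
shift now-axes [0.0046 0.0168 0.2112] after-turn axes [0.0059 0.0175 0.2111] turn [ 0.0013 -0.001   0.0107]
```

Emit:
apply_moves:
  series:
    - {"x":0.005,"y":0,"z":0.04,"wx":0.0013,"wy":-0.001,"wz":0.0107,"fingers":-0.1}
    - {"x":0,"y":0,"z":0.06,"wx":0,"wy":0,"wz":0,"fingers":-0.1}
    - {"x":0,"y":0,"z":0.06,"wx":0,"wy":0,"wz":0,"fingers":-0.1}
    - {"x":0,"y":0,"z":0.04,"wx":0,"wy":0,"wz":0,"fingers":-0.1}
    - {"x":0,"y":0,"z":0,"wx":0,"wy":0,"wz":0,"fingers":-0.1}

```text
clock: 2.82
tool_pos: [0.6081, 0.2699, 0.0361]
eef_rot: [0.992, -0.123, 0.0, -0.003]
contact_force: [0.3, -0.3, 1.1]
opening: 0.451
```

```bash
python3 - <<'E'
from meas import *
from go import go
p,d=snap('side','side1')
go(0.6055,0.2465,0.032)
E
```

```text
clk 2.875 pos [0.6093 0.2706 0.0377] F [-0.5 -0.5 -0.2] op 0.45
shift now-axes [0.0028 0.0304 0.0069] after-turn axes [0.0031 0.0303 0.0071] turn [-0.0027 -0.0004  0.0027]
```

View pics/side1.png

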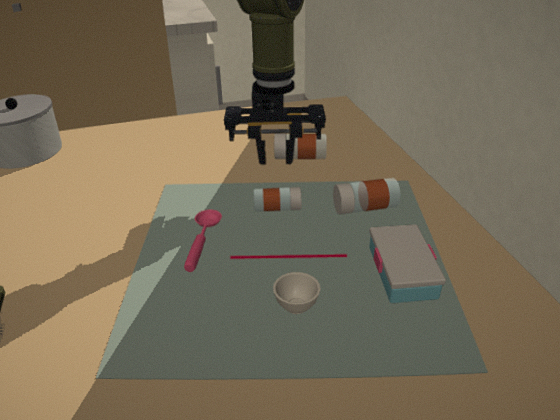

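The view shows fingertips at about (262,163) and (290,163), which looks further from the jar (278,199) than the measured TCP implies. I'll check this with depth.

```bash
python3 - <<'E'
from meas import *
from go import go
for n in('side','top'):
    p,d=snap(n,n+'2'); P=cloud(n,d)
    k=(d>0)&(P[...,2]>.012)&(P[...,2]<.13)&(abs(P[...,0]-.6)<.08)&(P[...,1]>.215)&(P[...,1]<.36)
    v,u=np.nonzero(k);Q=P[k]
    i=np.argsort(Q[:,2])[:12]; print(n,len(Q)); print(np.c_[u[i],v[i],Q[i].round(3)])
    if n=='side':
        for uv in [(262,160),(290,158),(276,125)]: print(uv,P[uv[1],uv[0]])
go(0.6055,0.2465,0.032)
E
```

```text
side 422
[[2.75e+02 1.87e+02 5.92e-01 2.18e-01 4.40e-02]
 [2.62e+02 1.88e+02 5.67e-01 2.20e-01 4.50e-02]
 [2.58e+02 1.89e+02 5.58e-01 2.17e-01 4.60e-02]
 [2.59e+02 1.88e+02 5.61e-01 2.20e-01 4.60e-02]
 [2.67e+02 1.88e+02 5.76e-01 2.15e-01 4.60e-02]
 [2.54e+02 1.89e+02 5.51e-01 2.19e-01 4.60e-02]
 [2.60e+02 1.88e+02 5.63e-01 2.19e-01 4.60e-02]
 [2.56e+02 1.89e+02 5.54e-01 2.18e-01 4.60e-02]
 [2.66e+02 1.88e+02 5.74e-01 2.16e-01 4.60e-02]
 [2.57e+02 1.89e+02 5.56e-01 2.16e-01 4.70e-02]
 [2.55e+02 1.89e+02 5.52e-01 2.17e-01 4.70e-02]
 [2.63e+02 1.88e+02 5.68e-01 2.15e-01 4.80e-02]]
(262, 160) [0.57910194 0.2681065  0.07937323]
(290, 158) [0.63264303 0.25474265 0.08251228]
(276, 125) [ 0.6907369   0.59856823 -0.0007541 ]
top 0
[]
clk 2.975 pos [0.6112 0.2716 0.0402] F [-0.6  0.1  0.6] op 0.451
shift now-axes [0.0007 0.0323 0.0099] after-turn axes [0.001  0.0321 0.0103] turn [-0.0038 -0.0016  0.0026]
```

View pics/top2.png

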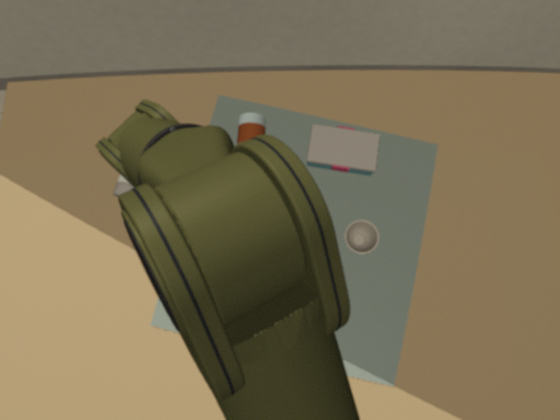

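```bash
python3 - <<'E'
from meas import *
p=cv2.imread('pics/side2.png'); 
cv2.imwrite('pics/c2.png',cv2.resize(p[90:220,200:340],None,fx=4,fy=4,interpolation=2))
p,d=snap('side');P=cloud('side',d)
for u in(258,262,266,286,290,294):
    print(u,[(v,P[v,u].round(3).tolist()) for v in range(140,186,5)])
s=get_state();print(s['clock'],s['tool_pos'],s['q'],s['qd'].round(4))
E
```

```text
258 [(140, [0.573, 0.27, 0.123]), (145, [0.572, 0.266, 0.114]), (150, [0.612, 0.466, 0.001]), (155, [0.607, 0.444, -0.001]), (160, [0.601, 0.415, 0.001]), (165, [0.596, 0.396, -0.001]), (170, [0.591, 0.371, 0.0]), (175, [0.586, 0.349, -0.0]), (180, [0.581, 0.326, 0.001]), (185, [0.576, 0.304, 0.002])]
262 [(140, [0.581, 0.268, 0.122]), (145, [0.58, 0.268, 0.112]), (150, [0.58, 0.268, 0.101]), (155, [0.58, 0.268, 0.09]), (160, [0.579, 0.266, 0.08]), (165, [0.604, 0.388, 0.002]), (170, [0.6, 0.372, -0.002]), (175, [0.595, 0.35, -0.002]), (180, [0.589, 0.323, 0.001]), (185, [0.583, 0.299, 0.004])]
266 [(140, [0.59, 0.273, 0.119]), (145, [0.588, 0.265, 0.112]), (150, [0.588, 0.271, 0.099]), (155, [0.587, 0.265, 0.091]), (160, [0.587, 0.267, 0.079]), (165, [0.613, 0.389, -0.0]), (170, [0.608, 0.368, -0.001]), (175, [0.603, 0.344, -0.0]), (180, [0.598, 0.323, -0.0]), (185, [0.592, 0.298, 0.003])]
286 [(140, [0.664, 0.399, 0.051]), (145, [0.661, 0.39, 0.043]), (150, [0.66, 0.385, 0.033]), (155, [0.66, 0.386, 0.02]), (160, [0.663, 0.397, 0.001]), (165, [0.657, 0.378, -0.001]), (170, [0.651, 
[... 193 characters left out ...]
.1]), (155, [0.633, 0.255, 0.089]), (160, [0.633, 0.257, 0.077]), (165, [0.666, 0.374, -0.001]), (170, [0.658, 0.347, 0.002]), (175, [0.654, 0.331, -0.001]), (180, [0.647, 0.308, -0.0]), (185, [0.402, -0.57, 0.533])]
294 [(140, [0.64, 0.251, 0.122]), (145, [0.641, 0.255, 0.11]), (150, [0.64, 0.251, 0.101]), (155, [0.639, 0.248, 0.092]), (160, [0.681, 0.393, 0.001]), (165, [0.674, 0.37, 0.0]), (170, [0.668, 0.349, -0.001]), (175, [0.662, 0.327, 0.0]), (180, [0.655, 0.303, 0.002]), (185, [0.648, 0.281, 0.003])]
3.025 [0.6115219  0.27170611 0.04065945] [-0.32876094  0.95797755 -0.3000347   1.54507097  0.38411169  0.68370576
 -1.05335346] [ 0.0015 -0.0075  0.0004  0.0006 -0.0005 -0.0018 -0.0011]
```

View pics/c2.png

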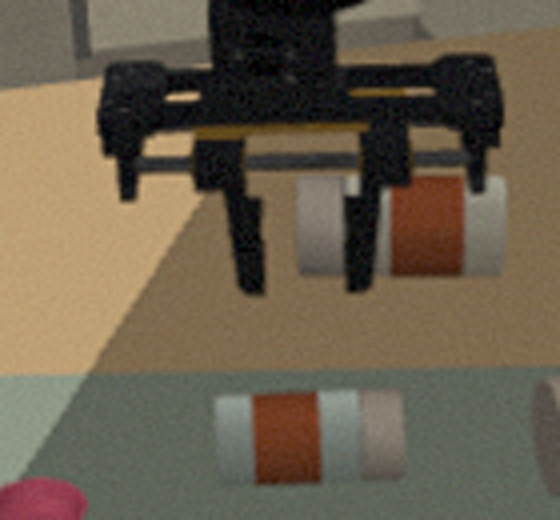

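Depth puts the fingertips at z ≈ 0.075 while the state says 0.040. The x and y readings agree. I'll lower in small steps and trust the camera for height.

Emit:
apply_moves:
  series:
    - {"x":0,"y":0,"z":0.015,"wx":-0.0038,"wy":-0.0016,"wz":0.0026,"fingers":-0.1}
    - {"x":0,"y":0,"z":0.015,"wx":0,"wy":0,"wz":0,"fingers":-0.1}
    - {"x":0,"y":0,"z":0,"wx":0,"wy":0,"wz":0,"fingers":-0.1}
    - {"x":0,"y":0,"z":0,"wx":0,"wy":0,"wz":0,"fingers":-0.1}

```text
clock: 3.52
tool_pos: [0.6135, 0.2727, 0.0179]
eef_rot: [0.992, -0.128, 0.002, -0.001]
contact_force: [0.3, -0.5, 0.1]
opening: 0.447
```

```bash
cat >> meas.py <<'E'
def tips():
    p,d=snap('side');P=cloud('side',d);s=get_state();t=s['tool_pos']
    for sg in(-1,1):
        c=t[:2]+sg*.028*np.array([.967,-.2545])
        k=(d>0)&(p.max(2)<70)&(np.hypot(P[...,0]-c[0],P[...,1]-c[1])<.022)&(P[...,2]>.008)&(P[...,2]<.1)
        Q=P[k]
        if len(Q): 
            v=np.nonzero(k)[0]; print('tip',len(Q),'low z',np.sort(Q[:,2])[:6].round(3),'xy',np.median(Q,0).round(4),'row',v.max())
    return p,d
E
python3 - <<'E'
from meas import *
from go import go
tips(); go(0.6055,0.2465,0.032)
E
```

```text
tip 155 low z [0.053 0.053 0.054 0.055 0.055 0.056] xy [0.5829 0.2695 0.08  ] row 171
tip 156 low z [0.053 0.053 0.054 0.055 0.055 0.056] xy [0.6356 0.2561 0.0809] row 170
clk 3.575 pos [0.6134 0.2726 0.0179] F [-0.4  0.3 -0.5] op 0.449
shift now-axes [-0.0012  0.034  -0.0178] after-turn axes [-0.0013  0.034  -0.0177] turn [-0.0009 -0.0012 -0.0004]
```

Emit:
apply_moves:
  series:
    - {"x":0,"y":0,"z":0.013,"wx":-0.001,"wy":-0.001,"wz":0,"fingers":-0.1}
    - {"x":-0.001,"y":0,"z":0.012,"wx":0,"wy":0,"wz":0,"fingers":-0.1}
    - {"x":0,"y":0,"z":0,"wx":0,"wy":0,"wz":0,"fingers":-0.1}
    - {"x":0,"y":0,"z":0,"wx":0,"wy":0,"wz":0,"fingers":-0.1}

```text
clock: 4.08
tool_pos: [0.6125, 0.2727, -0.0037]
eef_rot: [0.992, -0.128, 0.0, 0.0]
contact_force: [0.6, -0.2, 0.7]
opening: 0.443
```

```bash
python3 - <<'E'
from meas import *
from go import go
p,d=tips(); cv2.imwrite('pics/side3.png',cv2.resize(p[130:300,180:400,::-1],None,fx=3,fy=3,interpolation=2)); go(0.6055,0.2465,-0.002)
Q,k=jar('side',d,(.592,.199),.07); print(box(Q[p[k].max(1)>70]))
E
```

```text
tip 171 low z [0.031 0.032 0.032 0.032 0.033 0.034] xy [0.5815 0.2692 0.0609] row 180
tip 171 low z [0.032 0.032 0.033 0.034 0.034 0.034] xy [0.6359 0.2558 0.0626] row 180
clk 4.125 pos [ 0.6124  0.2727 -0.0037] F [ 0.7 -0.3  0.1] op 0.45
shift now-axes [ 0.      0.0338 -0.0021] after-turn axes [-0.      0.0338 -0.0021] turn [ 0.0003 -0.     -0.0004]
(array([0.59756573, 0.22128745]), array([88.3, 89.4]), array([ 0.9683419 , -0.24962759], dtype=float32), np.float64(0.049832454561491546))
```

View pics/side3.png

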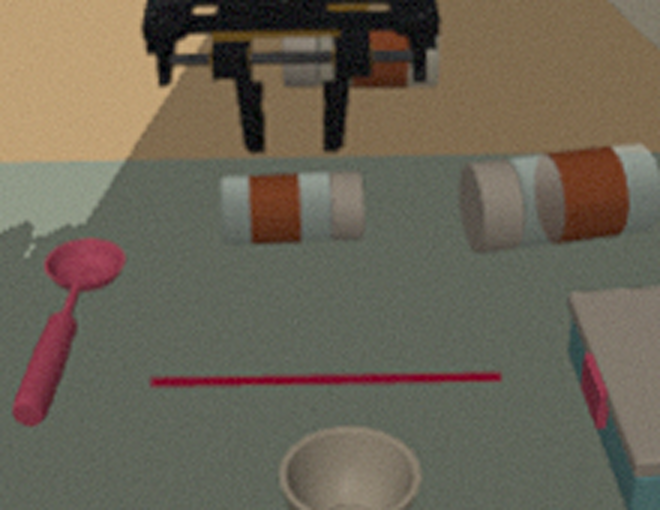

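State z reads −0.004 with no contact force and the tips visibly clear of the liner, so the state's z is offset by about −35 mm. True tip height is about 0.032, which is on the jar's upper half. The jar is undisturbed, so I'll start pushing.

Emit:
apply_moves:
  series:
    - {"x":0,"y":0.012,"z":0,"wx":0,"wy":0,"wz":0,"fingers":-0.1}
    - {"x":0,"y":0.012,"z":0,"wx":0,"wy":0,"wz":0,"fingers":-0.1}
    - {"x":0,"y":0.01,"z":0,"wx":0,"wy":0,"wz":0,"fingers":-0.1}
    - {"x":0,"y":0.005,"z":0,"wx":0,"wy":0,"wz":0,"fingers":-0.1}
    - {"x":0,"y":0.005,"z":0,"wx":0,"wy":0,"wz":0,"fingers":-0.1}
    - {"x":0,"y":0.005,"z":0,"wx":0,"wy":0,"wz":0,"fingers":-0.1}
    - {"x":0,"y":0.005,"z":0,"wx":0,"wy":0,"wz":0,"fingers":-0.1}
    - {"x":0,"y":0.005,"z":0,"wx":0,"wy":0,"wz":0,"fingers":-0.1}

```text
clock: 5.12
tool_pos: [0.6002, 0.2238, -0.0028]
eef_rot: [0.992, -0.128, 0.001, 0.0]
contact_force: [0.1, -0.2, 0.2]
opening: 0.453
```

```bash
cat >> meas.py <<'E'
LX=np.array([.9673,-.2535]);LY=np.array([.2535,.9673]);LC=np.array([.5742,.0572])
def band(n='side'):
    """jar by its depth points: lid+band colours bright vs liner; report in line frame"""
    p,d=snap(n);P=cloud(n,d);r=P[...,:2]-LC;a=r@LX;c=r@LY
    hand=(get_state()['tool_pos'][:2]-LC)@np.c_[LX,LY]
    k=(d>0)&(P[...,2]>.012)&(P[...,2]<.055)&(abs(a)<.09)&(c>-.05)&(c<hand[1]-.005)&(p.max(2)>70)
    A,C,Z=a[k],c[k],P[k][:,2]
    # circle fit in (c,z) with radius 22 and yaw
    from scipy.optimize import least_squares
    f=lambda q:np.hypot(C-q[0]-q[1]*(A-A.mean()),Z-.024)-.022
    q=least_squares(f,[np.median(C),0],loss='soft_l1',f_scale=.002).x
    lo,hi=np.percentile(A,[.5,99.5])
    print(n,len(A),'jar across %.4f yaw %.3f along %.4f..%.4f'%(q[0]+q[1]*((lo+hi)/2-A.mean()),q[1],lo,hi),'rms',np.sqrt(np.mean(f(q)**2)).round(4),'hand',hand.round(4))
    return p,d
E
python3 - <<'E'
from meas import *
from go import go
tips(); band(); go(0.6055,0.2465,-0.003)
E
```

```text
tip 180 low z [0.037 0.037 0.039 0.04  0.04  0.04 ] xy [0.5693 0.2209 0.0647] row 191
tip 168 low z [0.036 0.038 0.04  0.04  0.04  0.041] xy [0.6241 0.2073 0.0648] row 190
side 1121 jar across 0.1337 yaw 0.042 along -0.0627..0.0893 rms 0.0023 hand [-0.0169  0.1671]
clk 5.225 pos [ 0.6002  0.2232 -0.0028] F [ 0.2 -0.4 -0.8] op 0.448
shift now-axes [-0.0011 -0.0299  0.0002] after-turn axes [-0.001  -0.0299  0.0002] turn [ 0.0003 -0.0004 -0.0007]
```

Emit:
apply_moves:
  series:
    - {"x":0,"y":0.0055,"z":0,"wx":0,"wy":0,"wz":0,"fingers":-0.1}
    - {"x":0,"y":0.0055,"z":0,"wx":0,"wy":0,"wz":0,"fingers":-0.1}
    - {"x":0,"y":0.0055,"z":0,"wx":0,"wy":0,"wz":0,"fingers":-0.1}
    - {"x":0,"y":0.0055,"z":0,"wx":0,"wy":0,"wz":0,"fingers":-0.1}
    - {"x":0,"y":0.0055,"z":0,"wx":0,"wy":0,"wz":0,"fingers":-0.1}
    - {"x":0,"y":0.0055,"z":0,"wx":0,"wy":0,"wz":0,"fingers":-0.1}
    - {"x":0,"y":0.0055,"z":0,"wx":0,"wy":0,"wz":0,"fingers":-0.1}
    - {"x":0,"y":0.0055,"z":0,"wx":0,"wy":0,"wz":0,"fingers":-0.1}

```text
clock: 6.22
tool_pos: [0.5907, 0.1873, -0.0028]
eef_rot: [0.992, -0.129, 0.001, 0.0]
contact_force: [0.0, -0.2, -0.5]
opening: 0.45
```

```bash
sed -i 's/abs(a)<.09/(abs(a+.015)<.07)/' meas.py; python3 - <<'E'
from meas import *
from go import go
p,d=band(); cv2.imwrite('pics/side4.png',cv2.resize(p[130:300,180:400,::-1],None,fx=3,fy=3,interpolation=2)); go(0.6055,0.2465,-0.003)
E
```

```text
side 1144 jar across 0.0965 yaw 0.049 along -0.0612..0.0275 rms 0.0018 hand [-0.0169  0.1289]
clk 6.275 pos [ 0.5905  0.1862 -0.0029] F [-0.4 -0.4  0.2] op 0.45
shift now-axes [-0.0011 -0.0777  0.0001] after-turn axes [-0.0009 -0.0777  0.0002] turn [ 0.0005 -0.0004 -0.0008]
```

View pics/side4.png

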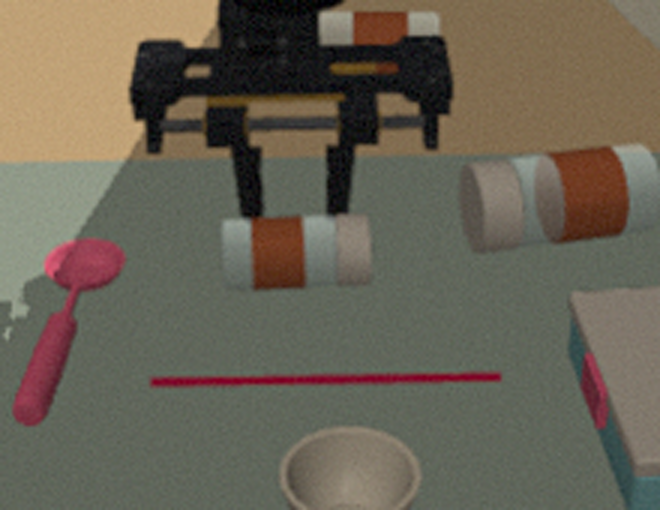

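The jar is rolling in front of the fingertips with its yaw holding at about 0.045 rad. I'll continue and turn the hand slightly to straighten it.

Emit:
apply_moves:
  series:
    - {"x":0,"y":0.0055,"z":0,"wx":0,"wy":0,"wz":0.004,"fingers":-0.1}
    - {"x":0,"y":0.0055,"z":0,"wx":0,"wy":0,"wz":0.004,"fingers":-0.1}
    - {"x":0,"y":0.0055,"z":0,"wx":0,"wy":0,"wz":0.004,"fingers":-0.1}
    - {"x":0,"y":0.0055,"z":0,"wx":0,"wy":0,"wz":0.004,"fingers":-0.1}
    - {"x":0,"y":0.0055,"z":0,"wx":0,"wy":0,"wz":0.004,"fingers":-0.1}
    - {"x":0,"y":0.0055,"z":0,"wx":0,"wy":0,"wz":0,"fingers":-0.1}
    - {"x":0,"y":0.0055,"z":0,"wx":0,"wy":0,"wz":0,"fingers":-0.1}
    - {"x":0,"y":0.0055,"z":0,"wx":0,"wy":0,"wz":0,"fingers":-0.1}

```text
clock: 7.28
tool_pos: [0.5794, 0.1506, -0.0028]
eef_rot: [0.987, -0.162, 0.001, 0.001]
contact_force: [0.6, -0.6, -0.4]
opening: 0.453
```

```bash
python3 - <<'E'
from meas import *
from go import go
band(); go(0.6055,0.2465,-0.003)
E
```

```text
side 1246 jar across 0.0567 yaw 0.043 along -0.0594..0.0293 rms 0.0018 hand [-0.0186  0.0906]
clk 7.325 pos [ 0.5791  0.1495 -0.0028] F [-0.6 -0.6 -1. ] op 0.448
shift now-axes [-7.700e-03 -1.254e-01 -1.000e-04] after-turn axes [ 0.0012 -0.1256  0.0002] turn [ 0.0007 -0.0004 -0.0224]
```

Emit:
apply_moves:
  series:
    - {"x":0,"y":0.0055,"z":0,"wx":0,"wy":0,"wz":0,"fingers":-0.1}
    - {"x":0,"y":0.0055,"z":0,"wx":0,"wy":0,"wz":0,"fingers":-0.1}
    - {"x":0,"y":0.0055,"z":0,"wx":0,"wy":0,"wz":0,"fingers":-0.1}
    - {"x":0,"y":0.0055,"z":0,"wx":0,"wy":0,"wz":0,"fingers":-0.1}
    - {"x":0,"y":0.0055,"z":0,"wx":0,"wy":0,"wz":0,"fingers":-0.1}
    - {"x":0,"y":0.005,"z":0,"wx":0,"wy":0,"wz":0,"fingers":-0.1}
    - {"x":0,"y":0.004,"z":0,"wx":0,"wy":0,"wz":0,"fingers":-0.1}
    - {"x":0,"y":0.003,"z":0,"wx":0,"wy":0,"wz":0,"fingers":-0.1}

```text
clock: 8.32
tool_pos: [0.5683, 0.1176, -0.0027]
eef_rot: [0.987, -0.162, 0.0, 0.001]
contact_force: [0.4, 0.4, 0.0]
opening: 0.45
```

```bash
python3 - <<'E'
from meas import *
from go import go
band();band(); go(0.6055,0.2465,-0.003)
E
```

```text
side 1348 jar across 0.0220 yaw 0.042 along -0.0579..0.0311 rms 0.0018 hand [-0.021   0.0564]
side 1357 jar across 0.0212 yaw 0.043 along -0.0581..0.0311 rms 0.0017 hand [-0.021   0.0567]
clk 8.425 pos [ 0.5683  0.1174 -0.0027] F [0.3 0.1 0.5] op 0.451
shift now-axes [-7.700e-03 -1.678e-01 -1.000e-04] after-turn axes [ 0.0041 -0.1679  0.0003] turn [ 0.0008 -0.0003 -0.0225]
```

Emit:
apply_moves:
  series:
    - {"x":0,"y":0.004,"z":0,"wx":0,"wy":0,"wz":0,"fingers":-0.1}
    - {"x":0,"y":0.004,"z":0,"wx":0,"wy":0,"wz":0,"fingers":-0.1}
    - {"x":0,"y":0.004,"z":0,"wx":0,"wy":0,"wz":0,"fingers":-0.1}
    - {"x":0,"y":0.003,"z":0,"wx":0,"wy":0,"wz":0,"fingers":-0.1}
    - {"x":0,"y":0,"z":0,"wx":0,"wy":0,"wz":0,"fingers":-0.1}
    - {"x":0,"y":0,"z":0,"wx":0,"wy":0,"wz":0,"fingers":-0.1}
    - {"x":0,"y":0,"z":0,"wx":0,"wy":0,"wz":0,"fingers":-0.1}
    - {"x":0,"y":0,"z":0,"wx":0,"wy":0,"wz":0,"fingers":-0.1}

```text
clock: 9.43
tool_pos: [0.5642, 0.1057, -0.0028]
eef_rot: [0.987, -0.162, 0.0, 0.001]
contact_force: [0.1, -0.3, 0.0]
opening: 0.448
```

```bash
python3 - <<'E'
from meas import *
from go import go
band();band(); go(0.6055,0.2465,-0.003)
E
```

```text
side 1388 jar across 0.0077 yaw 0.041 along -0.0575..0.0321 rms 0.0017 hand [-0.0219  0.0444]
side 1389 jar across 0.0077 yaw 0.042 along -0.0574..0.0321 rms 0.0017 hand [-0.0219  0.0443]
clk 9.525 pos [ 0.5642  0.1057 -0.0027] F [-0.5 -0.1 -0.4] op 0.452
shift now-axes [-0.0075 -0.1833 -0.    ] after-turn axes [ 0.0053 -0.1834  0.0004] turn [ 0.0007 -0.0003 -0.0223]
```

Emit:
apply_moves:
  series:
    - {"x":0,"y":0.003,"z":0,"wx":0,"wy":0,"wz":0,"fingers":-0.1}
    - {"x":0,"y":0.003,"z":0,"wx":0,"wy":0,"wz":0,"fingers":-0.1}
    - {"x":0,"y":0.003,"z":0,"wx":0,"wy":0,"wz":0,"fingers":-0.1}
    - {"x":0,"y":0,"z":0,"wx":0,"wy":0,"wz":0,"fingers":-0.1}
    - {"x":0,"y":0,"z":0,"wx":0,"wy":0,"wz":0,"fingers":-0.1}
    - {"x":0,"y":0,"z":0,"wx":0,"wy":0,"wz":0,"fingers":-0.1}

```text
clock: 10.28
tool_pos: [0.5618, 0.0982, -0.0027]
eef_rot: [0.987, -0.162, 0.0, 0.001]
contact_force: [-0.1, 0.3, 0.1]
opening: 0.45
```

```bash
python3 - <<'E'
from meas import *
from go import go
band();band(); go(0.6055,0.2465,-0.003)
E
```

```text
side 1397 jar across -0.0004 yaw 0.042 along -0.0571..0.0317 rms 0.0017 hand [-0.0225  0.0366]
side 1401 jar across -0.0004 yaw 0.046 along -0.0571..0.0317 rms 0.0017 hand [-0.0225  0.0366]
clk 10.375 pos [ 0.5618  0.0983 -0.0027] F [ 0.9 -0.4  1.1] op 0.453
shift now-axes [-7.60e-03 -1.93e-01 -1.00e-04] after-turn axes [ 0.006  -0.1931  0.0004] turn [ 0.0007 -0.0003 -0.0224]
```

Emit:
apply_moves:
  series:
    - {"x":0,"y":-0.02,"z":0,"wx":0,"wy":0,"wz":0,"fingers":-0.1}
    - {"x":0,"y":-0.04,"z":0,"wx":0,"wy":0,"wz":0,"fingers":-0.1}
    - {"x":0,"y":0,"z":-0.06,"wx":0,"wy":0,"wz":0,"fingers":-0.1}
    - {"x":0,"y":0,"z":-0.075,"wx":0,"wy":0,"wz":0,"fingers":-0.1}
    - {"x":0,"y":0,"z":-0.075,"wx":0,"wy":0,"wz":0,"fingers":-0.1}
    - {"x":-0.06,"y":-0.034,"z":0,"wx":0,"wy":0,"wz":0,"fingers":-0.1}
    - {"x":-0.06,"y":-0.034,"z":0,"wx":0,"wy":0,"wz":0,"fingers":-0.1}
    - {"x":-0.06,"y":-0.034,"z":0,"wx":0,"wy":0,"wz":0,"fingers":-0.1}

```text
clock: 11.38
tool_pos: [0.4704, 0.2801, 0.1716]
eef_rot: [0.986, -0.164, 0.003, -0.004]
contact_force: [-0.8, 0.3, 0.6]
opening: 0.451
```

Emit:
apply_moves:
  series:
    - {"x":-0.06,"y":-0.034,"z":0,"wx":0,"wy":0,"wz":0,"fingers":-0.1}
    - {"x":-0.06,"y":-0.034,"z":0,"wx":0,"wy":0,"wz":0,"fingers":-0.1}
    - {"x":-0.06,"y":-0.034,"z":0,"wx":0,"wy":0,"wz":0,"fingers":-0.1}
    - {"x":-0.06,"y":-0.034,"z":0,"wx":0,"wy":0,"wz":0,"fingers":-0.1}
    - {"x":-0.03,"y":-0.06,"z":0,"wx":0,"wy":0,"wz":0,"fingers":-0.1}
    - {"x":0,"y":0,"z":0,"wx":0,"wy":0,"wz":0,"fingers":-0.1}

```text
clock: 12.12
tool_pos: [0.3004, 0.5182, 0.1755]
eef_rot: [0.988, -0.156, 0.0, -0.01]
contact_force: [-0.7, -0.5, 0.2]
opening: 0.455
```

```bash
python3 - <<'E'
from meas import *
p,d=snap('top','top5'); l,s=line(p); print(s)
Q,k=jar('top',d,(.562,.06),.06);c,sz,ax,z=box(Q)
print('top box',c,sz,'yaw rel line',np.arctan2(ax@LY,ax@LX),'along/across',(c-LC)@LX,(c-LC)@LY,z)
p,d=snap('side'); Q,k=jar('side',d,(.562,.06),.06);c,sz,ax,z=box(Q)
print('side box',c,sz,'yaw',np.arctan2(ax@LY,ax@LX),(c-LC)@LX,(c-LC)@LY)
s=get_state();print(s['clock'],s['tool_pos'])
E
```

```text
[[     0      0    560    420 234747]
 [   333    167     15      4     23]
 [   305    187      7     24     61]
 [   289    257      7     21     53]
 [   223    278     22     21    195]
 [   234    284      1      1      1]
 [   230    290      1      1      1]
 [   234    290      1      1      1]
 [   234    292      1      1      1]
 [   264    297      3      2      3]
 [   261    299      1      1      1]
 [   263    300      5      4      7]
 [   269    300     32     15     79]
 [   270    302      1      1      1]
 [   270    304      5      3      6]
 [   276    306      3      2      3]
 [   280    307      5      5      9]
 [   286    310      5      3      8]]
top box [0.56298309 0.0595509 ] [44.6 90. ] yaw rel line 0.044380512302282966 along/across -0.011446065945587149 -0.0005694644563293444 0.04921886789826169
side box [0.56035571 0.05446069] [36.6 89.9] yaw 0.04235825887561398 -0.012697163720474263 -0.006159261785659798
12.225 [0.30292604 0.51272569 0.17486891]
```

View pics/top5.png

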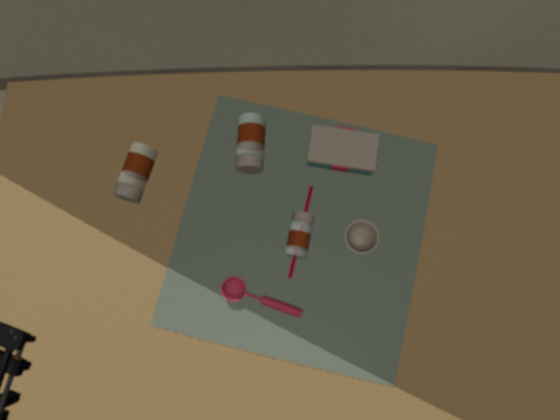

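```bash
python3 -c "
from plant import *
print(finish_job(), get_state()['clock'])"
```

```text
the job is handed in; nothing more can be done
the job is handed in; nothing more can be done
```

The smallest jar now lies at rest along the red line. I rolled it there with two spread fingertips pushing on its upper half at about 35–40 mm/s. The work took about 12 s, and I then backed the arm well clear and handed in.

**Final position:**
- **Centre:** the jar's middle is about 0.5 mm off the line by the top-view depth outline and by the last side-view cylinder fit. A rough side-view outline gave 6 mm, but that view sees only the jar's near face.
- **Ends:** they lie about −57 mm and +32 mm from the line's middle, within its ±100 mm.
- **Angle:** the jar is about 0.043 rad (2.5°) off parallel with the line. A slight turn of the hand during the push did not remove this.
- **Other things:** the ramekin, spoon, snack box and the two larger jars look unmoved in the final picture.

**Disagreement found:** the state's tool height read about 35 mm lower than the camera depth showed. It gave −4 mm with the tips visibly clear of the liner and no contact force, so I set the pushing height from the camera.

The measured wrist force stayed around 1 N throughout. I inferred rolling, not sliding, from the light contact at low speed and did not check it by tracking marks on the jar.

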